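# Shim the specimen case snug in its cradle

## Robot

A 7-joint arm with a two-finger parallel gripper is mounted at the origin on the work surface. World frame = base frame: x ahead of the robot, y to its left, z up, the work surface at z = 0. Lengths are in m, angles in rad, forces in N, time in s.
With the tool pointing down it reaches from about 0.425 to 0.825 m from the base axis. Payload 3.6 kg.
Tool frame: the origin (TCP) lies where the fingers leave the gripper's body, on its centre line; the fingertips stand 73 mm ahead of it and the grasp point (between the pads) lies 54 mm ahead of it; z points along the fingers, y is the line along which they close (so a half turn about z gives the same grasp; the last joint's range is limited). The gripper opens to 85 mm and grips with 20 to 120 N. Pads are 22 mm wide; open, the fingers measure 114 mm over their backs; the gripper's body (76 mm by 85 mm) begins 54 mm behind the grasp point. The pads swing forward as they close: fully open they stand 13 mm farther back than shut.
Start: joints at [1.226, 0.615, -0.013, 1.423, 0.008, 1.103, -0.04], TCP at [0.204, -0.617, 0.304] pointing down, gripper open.
Joint ranges: [-3.12, 3.12], [-0.3, 2.06], [-1.34, 1.32], [0.26, 2.42], [-1.36, 4.5], [0.01, 1.98], [-2.84, 2.84]. Speed limits (rad/s): [2.79, 2.79, 3.14, 3.14, 3.14, 3.14, 3.14].

## Interface

Orientations are given as a unit quaternion [x, y, z, w].
In Python, from station import arm, snapshot, camera_info, ticket gives the robot as it stands. Calls block until the motion is done:
- arm.movep(position, orientation): joint-space move of the TCP to a pose.
- arm.line_to(position, velocity=0.15, ori=None): straight line of the TCP; ori=None keeps the orientation; velocity is the mean speed in m/s.
- arm.move_j(angles): joint-space move.
- arm.move_gripper(opening, effort=None): opening from 0.0 (shut) to 1.0 (fully open); effort is the grip in N (None keeps the last); returns when the fingers have stopped.
- arm.pause(seconds).
- arm.ik(position, orientation): joint angles nearest the present ones, or None.
- snapshot(name): name is "scene" or "top"; returns the picture (400x640x3 uint8, blue, green, red); there is no depth.
- camera_info(name): a dict with "fx", "fy", "cx", "cy" (pixels), "R" (3x3) and "t" (3): a world point X has camera coordinates R X + t. Camera axes: x right, y down, z forward; pixel columns grow to the right and rows downward; lengths in m; the calibration is good to about 2 mm. A picture is of the moment at which its call begins. camera_info takes no time and is no camera call.
A pose or a line that the arm cannot do raises arm.MotionError and nothing moves.
- ticket.finish_job(): hands the job in; it is judged then, once.
Readings, each from a call of its own:
- arm.read_time(): time.
- arm.read_joint_positions(): joint angles.
- arm.read_dq(): joint speeds.
- arm.read_effort(): joint torques, N m.
- arm.read_tool_pos(): TCP position.
- arm.read_eef_rot(): TCP orientation.
- arm.read_ft_force(): force on the tool from outside, world axes, zero at the start.
- arm.read_wrist_torque(): the same for the moment, N m.
- arm.read_opening(): opening from 0.0 (shut) to 1.0 (fully open).
- arm.read_finger_force(): force on a finger pad.
Only numpy, scipy, OpenCV 4.12 (cv2) and the standard library are available. Lean on these libraries where they do the work, as an engineer would, in place of code of your own. Each camera call takes 0.05 s, during which the arm holds its last target. There are 200 camera calls.

## Task

The clear specimen case sits loose in its cradle: push spacer plates from the rack into the gap between the fence and the case, one at a time and each fully home against the back stop, until the case is held snug on its springs, and leave the spare plates on the rack. Then swing the red keeper bar all the way across the plates to its stop. Do not knock the case or its bracket, and leave the things standing around where they are.

Things in the scene. Friction and masses are not known exactly. Their poses are not given: they have to be found in the camera images.
- cradle: White cradle plate lying on the bench, fixed; 12 mm thick (its top is the deck), spanning x -150 to +125, y -145 to +125 mm from its origin, which is on the underside on the gap's mouth line. Its +x points into the gap, +y towards the fence. The gap, between fence and specimen case, is open at x = 0 (the mouth) and above. The deck before the mouth (x below 0) is the rack for the spacers
- stop (a point): Point at deck level where the fence face meets the back stop (cradle x +88, y +95, z +12 mm). Fence: aluminium, inner face y = +95, 24 thick, 40 mm high above the deck, from x = -5 to +98. Back stop: wall across, face x = +88, 40 mm high. Along the rack there is, beyond y = +95, only a rail 8 mm high, which a finger may overhang
- holder: Aluminium bracket fixed on the cradle, same axes, at one of three index places (free ones show a flush brass disc); carries the specimen case on spring buffers. Origin: deck level, mouth line (cradle x 0), on the case's gap-side face as it was before any spacer. The gap from fence face to this face is 2, 3 or 4 spacer thicknesses less about 3 mm
- case (a joint): Slide of the specimen case away from the fence on its springs, 0 (loose, at rest) to 0.006 m; 1.4 N preload plus 0.7 N per mm. It stays at 0 while the spacers are loose and gives 1.5 to 3.5 mm when the last, snug one squeezes in, which takes a push of about 3 to 10 N (a loose one under 1 N); one more would meet the case's front and not enter
- case_face (a point): Top edge of the gap-side face of the specimen case, mid-length (cradle x +43), 52 mm above the bench. The case is a clear box 86 x 96 x 40 mm with a brown isopod in it; its front corner at the gap is rounded 15 mm
- keeper (a joint): Hinge (vertical axis) of the red keeper bar, 118 x 16 x 12 mm, on top of the fence, underside 58 mm above the bench, clear above the spacers. 0 rad: pointing along cradle +x over the fence; grows clockwise seen from above; 1.571: its stop, across the mouth over the spacers, pointing to cradle -y. Starts at 0 to 0.4, stays where left, light friction (0.06 N m)
- keeper_pivot (a point): Hinge axis of the keeper bar (cradle x +5, y +107), height 58 mm
- keeper_post (a point): Top centre of the black upright post (diameter 16, 34 mm tall above the bar, which is 70 to 104 mm above the bench) near the bar's free end, 105 mm from the hinge
- plate1: Spacer plate 1, blue plastic, 110 long (x) x 22 wide (y) x 40 mm high, about 100 g. Origin: centre of underside; rounded nose at its +x. The five start side by side on the rack, centres 22.4 mm apart, 1 against the fence line, noses 8 to 14 mm before the mouth. Home: nose at the back stop, origin at cradle x +33, 22 mm of tail out of the mouth. Push the tail on its fence-ward side to clear the next plate
- plate2: Spacer plate 2, yellow plastic, 110 long (x) x 22 wide (y) x 40 mm high, about 100 g. Origin: centre of underside; rounded nose at its +x. The five start side by side on the rack, centres 22.4 mm apart, 1 against the fence line, noses 8 to 14 mm before the mouth. Home: nose at the back stop, origin at cradle x +33, 22 mm of tail out of the mouth. Push the tail on its fence-ward side to clear the next plate
- plate3: Spacer plate 3, blue plastic, 110 long (x) x 22 wide (y) x 40 mm high, about 100 g. Origin: centre of underside; rounded nose at its +x. The five start side by side on the rack, centres 22.4 mm apart, 1 against the fence line, noses 8 to 14 mm before the mouth. Home: nose at the back stop, origin at cradle x +33, 22 mm of tail out of the mouth. Push the tail on its fence-ward side to clear the next plate
- plate4: Spacer plate 4, yellow plastic, 110 long (x) x 22 wide (y) x 40 mm high, about 100 g. Origin: centre of underside; rounded nose at its +x. The five start side by side on the rack, centres 22.4 mm apart, 1 against the fence line, noses 8 to 14 mm before the mouth. Home: nose at the back stop, origin at cradle x +33, 22 mm of tail out of the mouth. Push the tail on its fence-ward side to clear the next plate
- plate5: Spacer plate 5, blue plastic, 110 long (x) x 22 wide (y) x 40 mm high, about 100 g. Origin: centre of underside; rounded nose at its +x. The five start side by side on the rack, centres 22.4 mm apart, 1 against the fence line, noses 8 to 14 mm before the mouth. Home: nose at the back stop, origin at cradle x +33, 22 mm of tail out of the mouth. Push the tail on its fence-ward side to clear the next plate
- vial: Small jar 36 wide, 60 mm tall, standing on the cradle's free corner. Origin: its underside. A bystander
- dish: Glass dish 60 wide, 15 mm high, on the cradle's free corner. Origin: its underside. A bystander
- jar1: Amber specimen jar 70 wide, 90 mm tall, left on the bench. Origin: its underside. A bystander
- jar2: Specimen jar 60 wide, 75 mm tall, left on the bench. Origin: its underside. A bystander
- rinse: White bottle with red cap, 60 wide, 160 mm tall, right on the bench. Origin: its underside. A bystander
- probe: Screwdriver lying right on the bench. Origin: its underside. A bystander
Mind the look-alikes: they are no part of the job. Leave any black look-alike of the plate2 alone. What is shaped like the plate4 but turquoise is not meant.

How it is judged:
By the outcome, as a careful person would: the job done as asked, in the order asked, and still so for the second after the job is handed in, with the robot touching nothing.
It also fails if it takes over 69 s, if anything falls off the work surface, if the arm or the gripper's body presses on something with over 40 N, if the wrist force passes 120 N, or if a joint passes its speed limit or range.

## Working session

There is one attempt and no reset: what is moved stays moved. The work goes in short steps, each a Python script; the robot and the scene stay as the last script left them, time stands still between calls to the robot, and variables do not carry over. Pictures are saved under pics/ and viewed, at most 10 in all, crops included, and the job is handed in when it is done.

```bash
ls; mkdir -p pics; python3 - <<'E'
from station import arm, snapshot, camera_info
import cv2
for n in("scene","top"):
    im=snapshot(n); cv2.imwrite(f"pics/{n}0.png",im)
    c=camera_info(n); print(n,c["fx"],c["fy"],c["cx"],c["cy"],c["R"],c["t"])
print(arm.read_time(), arm.read_tool_pos(), arm.read_eef_rot())
E
```

```text
pics
scene 466.97453367574474 466.97453367574474 326.80420441555646 194.76440830837257 [[ 0.7049081   0.70907863  0.01766561]
 [ 0.57269182 -0.55427601 -0.60398856]
 [-0.41848376  0.43587338 -0.79679718]] [-0.38003947 -0.22833561  1.49501995]
top 395.99635483774404 395.99635483774404 316.4520107278231 201.606851095266 [[-0.01684107 -0.99985633  0.00192119]
 [-0.99859757  0.01672335 -0.05023169]
 [ 0.05019235 -0.00276445 -0.99873574]] [0.01793745 0.51081722 1.21216971]
0.1 [ 0.20358879 -0.61674638  0.30286057] [ 9.87316139e-01  1.58762417e-01 -1.89704038e-04 -1.14003820e-03]
```

View pics/scene0.png

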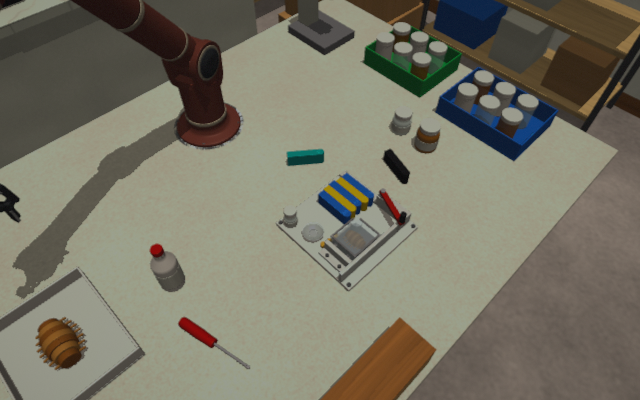

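View pics/top0.png

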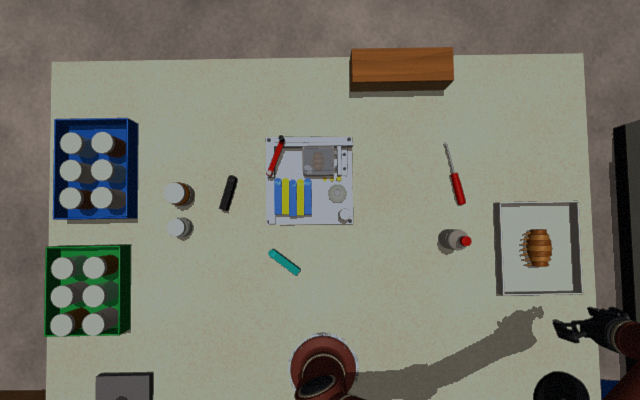

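```bash
python3 - <<'E'
import cv2,numpy as np
t=cv2.imread("pics/top0.png")[125:235,255:365]; s=cv2.imread("pics/scene0.png")[165:295,270:425]
a=cv2.resize(t,(590,590),interpolation=cv2.INTER_CUBIC)
cv2.imwrite("pics/topc.png",a); cv2.imwrite("pics/scenec.png",cv2.resize(s,None,fx=4.5,fy=4.5,interpolation=cv2.INTER_CUBIC))
E
```

```text
(no output)
```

View pics/topc.png

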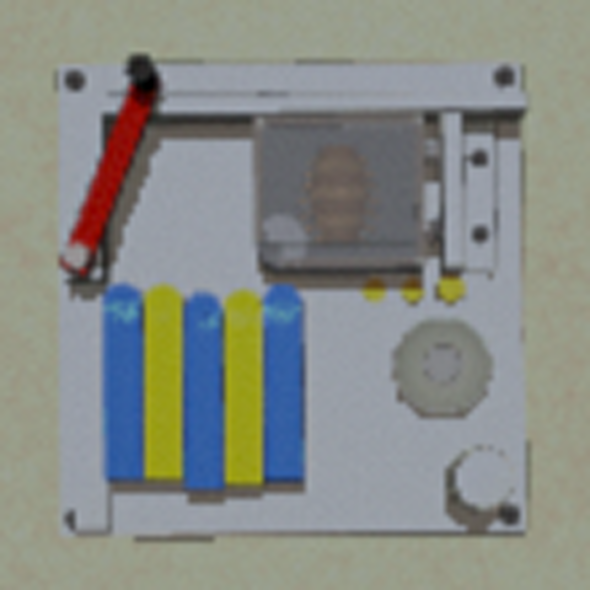

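View pics/scenec.png

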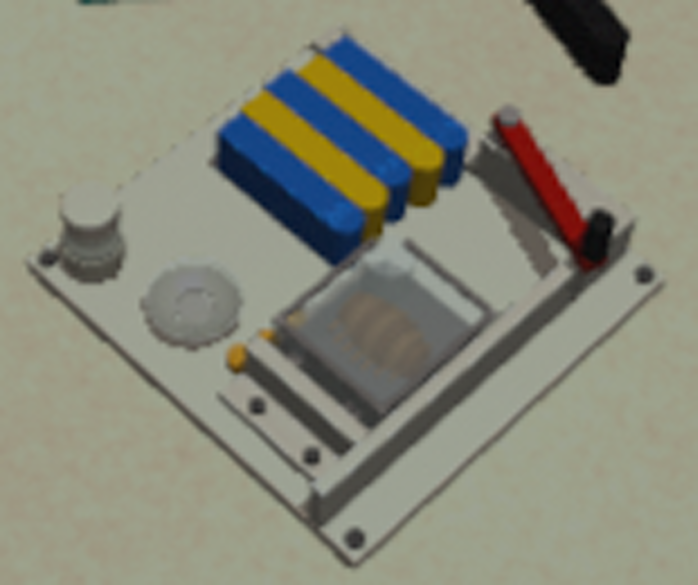

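```bash
cat > h.py <<'E'
import numpy as np,cv2
from station import arm,snapshot,camera_info
def ray(n,uv,z):
    c=camera_info(n);R=np.array(c["R"]);t=np.array(c["t"]);uv=np.atleast_2d(np.asarray(uv,float))
    d=np.c_[(uv[:,0]-c["cx"])/c["fx"],(uv[:,1]-c["cy"])/c["fy"],np.ones(len(uv))]@R
    C=-R.T@t
    return C+d*((z-C[2])/d[:,2])[:,None]
def cands(im,lo,hi,amin=30):
    m=cv2.inRange(cv2.cvtColor(im,cv2.COLOR_BGR2HSV),lo,hi)
    n,l,s,c=cv2.connectedComponentsWithStats(m)
    return [(l==i).astype(np.uint8) for i in range(1,n) if s[i,4]>=amin]
E
python3 - <<'E'
from h import *
im=cv2.imread("pics/top0.png"); hsv=cv2.cvtColor(im,cv2.COLOR_BGR2HSV)
for p in [(268,180),(345,190),(330,220),(290,155),(250,250),(380,120),(240,130),(276,200),(284,200),(292,205)]: print(p,hsv[p[1],p[0]],end=' ')
print()
# cradle: bluish white vs beige bench (hue)
m=((im[...,0].astype(int)-im[...,2])>-3).astype(np.uint8); m[:, :255]=0;m[:,365:]=0;m[:125]=0;m[235:]=0
m=cv2.morphologyEx(m,cv2.MORPH_OPEN,np.ones((3,3)))
ys,xs=np.nonzero(m)
c=max(cv2.findContours(m,0,1)[0],key=cv2.contourArea); r=cv2.minAreaRect(c); b=cv2.boxPoints(r)
print("rect",r); print("corners",np.round(ray("top",b,.012),4).tolist())
w=ray("top",b,.012);print("sides",np.linalg.norm(np.diff(w,axis=0),axis=1))
for nm,lo,hi in(("blue",(100,120,60),(125,255,255)),("yel",(22,120,80),(35,255,255)),("red",(0,150,60),(8,255,255))):
  for k in cands(im,lo,hi,15):
    ys,xs=np.nonzero(k)
    if not(255<xs.mean()<365 and 125<ys.mean()<235):continue
    r=cv2.minAreaRect(np.c_[xs,ys].astype(np.float32)); bx=cv2.boxPoints(r)
    z=.052 if nm!="red" else .07
    p=ray("top",np.c_[xs,ys],z)[:,:2]; u,s,v=np.linalg.svd(p-p.mean(0),full_matrices=False)
    d=v[0]*np.sign(v[0,0]); q=(p-p.mean(0))@d
    print(nm,len(xs),"c",p.mean(0).round(4),"yaw",np.arctan2(d[1],d[0]).round(3),"len",q.max()-q.min(),"xr",p[:,0].min().round(4),p[:,0].max().round(4),"yr",p[:,1].min().round(4),p[:,1].max().round(4))
E
```

```text
(268, 180) [150   4 120] (345, 190) [ 50  12 129] (330, 220) [106  20 165] (290, 155) [109  25 166] (250, 250) [ 41  26 159] (380, 120) [ 26  33 153] (240, 130) [ 32  28 155] (276, 200) [109 177 163] (284, 200) [ 31 208 158] (292, 205) [109 177 163] 
rect ((309.0, 180.0), (88.0, 86.0), 90.0)
corners [[0.7187, 0.1633, 0.012], [0.7143, -0.1051, 0.012], [0.44, -0.0992, 0.012], [0.4445, 0.1662, 0.012]]
sides [0.26843194 0.27431177 0.26544042]
blue 235 c [0.5284 0.1267] yaw 0.012 len 0.10547907931691738 xr 0.4768 0.5821 yr 0.1158 0.1366
blue 245 c [0.5242 0.037 ] yaw -0.012 len 0.10813575664082542 xr 0.4723 0.5806 yr 0.0261 0.0473
blue 242 c [0.5211 0.0821] yaw -0.015 len 0.10505729192856654 xr 0.47 0.5753 yr 0.0712 0.0921
yel 15 c [ 0.5778 -0.0576] yaw -0.789 len 0.012788563559239014 xr 0.5729 0.582 yr -0.0625 -0.0533
yel 251 c [0.5267 0.1034] yaw -0.013 len 0.10810870965947961 xr 0.4735 0.5817 yr 0.0938 0.113
yel 249 c [0.5222 0.0586] yaw -0.007 len 0.10816097952676966 xr 0.4697 0.5779 yr 0.0488 0.0682
red 142 c [0.6445 0.1285] yaw -0.373 len 0.09239530111762301 xr 0.6011 0.6873 yr 0.1059 0.1483
```

```bash
python3 - <<'E'
from h import *
im=cv2.GaussianBlur(cv2.imread("pics/top0.png"),(3,3),0).astype(float); s=im[...,0]-im[...,2]
def cross(v,rev):
    # first crossing from outside: bench level -> cradle level
    idx=np.arange(len(v)); 
    if rev: v=v[::-1]; idx=idx[::-1]
    b=np.median(v[:5]); 
    for i in range(5,len(v)-1):
        th=(b+12)/2+0
        if v[i]<th<=v[i+1]: return idx[i]+(idx[i+1]-idx[i])*(th-v[i])/(v[i+1]-v[i])
L={}
L["left"]=[(255+c,r) for r in range(140,222) if (c:=cross(s[r,255:285],0)) is not None]
L["right"]=[(335+c,r) for r in range(140,222) if (c:=cross(s[r,335:365],1)) is not None]
L["top"]=[(u,122+c) for u in range(272,350) if (c:=cross(s[122:152,u],0)) is not None]
L["bot"]=[(u,208+c) for u in range(272,350) if (c:=cross(s[208:238,u],1)) is not None]
for k,p in L.items():
    w=ray("top",p,.012)[:,:2]; vx,vy,x,y=cv2.fitLine(w.astype(np.float32),cv2.DIST_HUBER,0,.0005,.0001).ravel()
    d=np.array([vx,vy]); 
    th=np.arctan2(vy,vx) if k in("left","right") else np.arctan2(-vx,vy)
    th=(th+np.pi/2)%np.pi-np.pi/2
    res=np.abs((w-[x,y])@[-vy,vx]); print(k,len(p),"yaw",th.round(4),"pt",np.round([x,y],4),"medres",np.median(res).round(5))
# plate side edges yaw (mean of left boundary per row) and post
h=cv2.imread("pics/top0.png")
for nm,lo,hi in(("blue",(100,100,50),(125,255,255)),("yel",(22,100,60),(35,255,255))):
  for k in cands(h,lo,hi,150):
    ys,xs=np.nonzero(k)
    if not(255<xs.mean()<365 and 125<ys.mean()<235):continue
    rows=[r for r in range(ys.min()+3,ys.max()-2)]
    w=ray("top",[(xs[ys==r].mean(),r) for r in rows],.052); f=np.polyfit(w[:,0],w[:,1],1); print(nm,"yaw",np.arctan(f[0]).round(4),"y at .53",np.polyval(f,.53).round(4))
hs=cv2.cvtColor(h,cv2.COLOR_BGR2HSV)[125:185,255:300]
ys,xs=np.nonzero((hs[...,2]<60)); sel=(ys<30)&(xs<40); 
m=(hs[...,2]<60).astype(np.uint8);n,l,st,c=cv2.connectedComponentsWithStats(m)
for i in range(1,n):
    if st[i,4]>3: print("dark",st[i,4],c[i]+[255,125],ray("top",c[i]+[255,125],.09)[0].round(4))
E
```

```text
left 82 yaw -0.0061 pt [0.5883 0.1664] medres 0.00039
right 82 yaw -0.0009 pt [ 0.5781 -0.1024] medres 0.00054
top 78 yaw -0.0165 pt [ 0.7151 -0.0027] medres 0.00026
bot 78 yaw -0.0144 pt [0.4421 0.0057] medres 0.00038
blue yaw 0.0211 y at .53 0.126
blue yaw 0.0063 y at .53 0.0367
blue yaw 0.0108 y at .53 0.0819
yel yaw -0.0129 y at .53 0.1034
yel yaw -0.0148 y at .53 0.0584
dark 31 [281.41935484 139.16129032] [0.6915 0.1088 0.09  ]
dark 19 [290.10526316 146.94736842] [0.6681 0.0838 0.09  ]
dark 7 [274. 171.] [0.5984 0.1315 0.09  ]
```

```bash
cat >> h.py <<'E'
TH=-0.008; O=np.array([.5912,.0419])
def W(x,y,z,th=TH):  # cradle xy (m), world z
    return np.r_[O+np.array([[np.cos(th),-np.sin(th)],[np.sin(th),np.cos(th)]])@[x,y],z]
def Q(phi): return [float(np.cos(phi/2)),float(np.sin(phi/2)),0.,0.]
def fx(): return float(np.dot(arm.read_ft_force()[:2],[np.cos(TH),np.sin(TH)]))
ZP=.103
def push(y,stops,step_from,limit,xmax=-.026):
    f0=fx(); log=[]
    for s in stops:
        arm.line_to(W(s,y,ZP),velocity=.08); log.append((s,round(fx()-f0,1)))
        if abs(log[-1][1])>limit: print("blocked",log); return s
    x=step_from
    while x<xmax:
        x+=.001; arm.line_to(W(x,y,ZP),velocity=.03); f=fx()-f0; log.append((round(x,4),round(f,1)))
        if abs(f)>limit: break
    print(log, "F",np.round(arm.read_ft_force(),1),"t",arm.read_time()); return x
E
python3 - <<'E'
from h import *
for x,y in((-.145,.09),(-.033,.09),(-.145,.0228),(-.033,.0228)):
    for z in (.2,ZP): print(np.round(arm.ik(W(x,y,z),Q(TH)) if arm.ik(W(x,y,z),Q(TH)) is not None else [0],2))
E
```

```text
[-0.23  0.49 -0.15  2.06  0.12  0.6  -2.04]
[-0.37  0.67  0.05  2.13 -0.09  0.34 -1.82]
[-0.2   0.62 -0.11  1.77  0.09  0.76 -1.94]
[-0.29  0.76  0.03  1.83 -0.04  0.55 -1.81]
[-0.1   0.47 -0.13  2.1   0.11  0.58 -1.88]
[-0.22  0.66  0.04  2.17 -0.08  0.31 -1.69]
[-0.1   0.6  -0.08  1.8   0.07  0.74 -1.8 ]
[-0.19  0.75  0.05  1.87 -0.07  0.53 -1.67]
```

```bash
python3 - <<'E'
from h import *
y=.084+.006
arm.move_gripper(0.0)
arm.movep(W(-.145,y,.30),Q(TH)); print(arm.read_time(),arm.read_opening())
arm.line_to(W(-.145,y,.14),velocity=.25); arm.line_to(W(-.145,y,ZP),velocity=.12)
print(arm.read_time(),np.round(arm.read_ft_force(),2))
x=push(y,[-.125,-.10,-.07,-.045],-.045,12)
cv2.imwrite("pics/t1.png",cv2.resize(snapshot("top")[115:235,255:375],(600,600),interpolation=cv2.INTER_CUBIC))
E
```

```text
3.6417 -0.0008999692560898329
4.8917 [-0.   -0.4   0.21]
[(-0.125, -0.0), (-0.1, -0.7), (-0.07, -0.7), (-0.045, 0.0), (-0.044, 0.3), (-0.043, -0.2), (-0.042, -1.0), (-0.041, 0.1), (-0.04, -1.1), (-0.039, 0.8), (-0.038, 0.0), (-0.037, -0.2), (-0.036, 0.8), (-0.035, -0.3), (-0.034, 0.6), (-0.033, -0.3), (-0.032, -2.7), (-0.031, -5.5), (-0.03, -7.1), (-0.029, -7.9), (-0.028, -10.0), (-0.027, -10.9), (-0.026, -12.1)] F [-12.1  -0.2   8.8] t 11.5
```

View pics/t1.png

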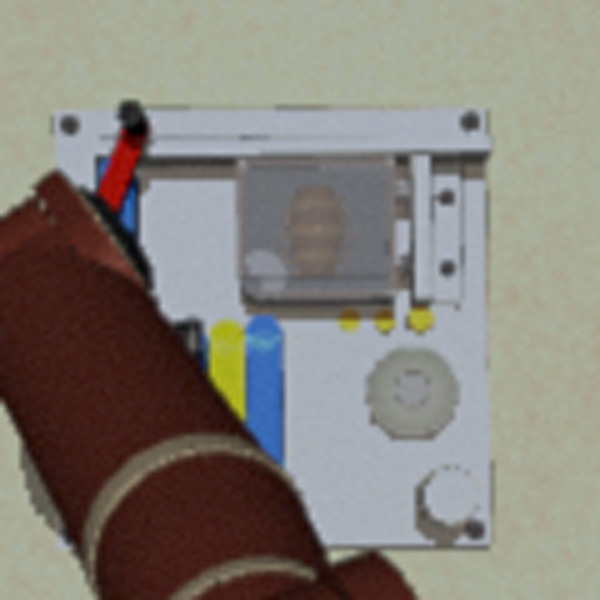

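```bash
python3 - <<'E'
from h import *
for i in (1,2):
    y0=.09-.0224*(i-1); y=.09-.0224*i
    arm.line_to(W(-.04,y0,ZP),velocity=.06)
    arm.line_to(W(-.146,y0,ZP),velocity=.15)
    arm.line_to(W(-.146,y,ZP),velocity=.1)
    x=push(y,[-.125,-.10,-.07,-.037],-.037,12)
    if x<-.035: break
arm.line_to(W(-.04,y,ZP),velocity=.06)
arm.line_to(W(-.146,y,ZP),velocity=.15); print(arm.read_time())
a=snapshot("top")[115:235,255:375]; b=snapshot("scene")[165:295,270:425]
cv2.imwrite("pics/t3.png",np.hstack([cv2.resize(a,(360,360),interpolation=cv2.INTER_CUBIC),cv2.resize(b,(430,360),interpolation=cv2.INTER_CUBIC)]))
E
```

```text
[(-0.125, 0.5), (-0.1, 0.0), (-0.07, 0.0), (-0.037, 0.7), (-0.036, -0.3), (-0.035, -0.2), (-0.034, -0.0), (-0.033, 0.5), (-0.032, -1.7), (-0.031, -5.7), (-0.03, -6.4), (-0.029, -8.7), (-0.028, -9.1), (-0.027, -10.5), (-0.026, -12.0)] F [-12.4  -0.5  10.5] t 17.8917
[(-0.125, 0.7), (-0.1, -0.6), (-0.07, 0.9), (-0.037, 0.6), (-0.036, 0.9), (-0.035, -0.1), (-0.034, 1.2), (-0.033, 0.8), (-0.032, -1.5), (-0.031, -4.2), (-0.03, -6.3), (-0.029, -7.7), (-0.028, -9.1), (-0.027, -11.3), (-0.026, -11.6)] F [-12.3   0.2   9.4] t 24.2333
25.475
```

View pics/t3.png

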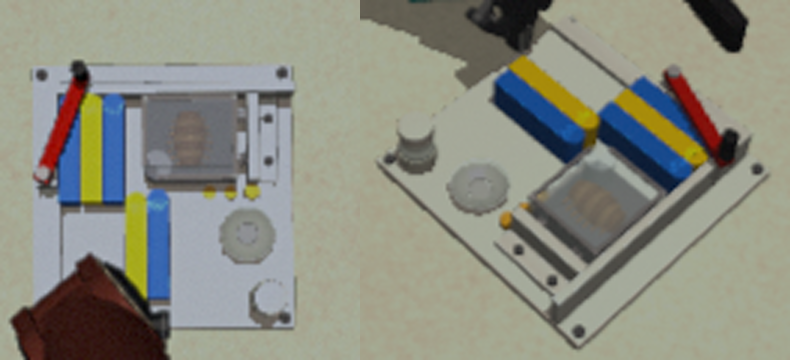

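```bash
python3 - <<'E'
from h import *
y=.09-.0224*3
ux=np.array([np.cos(TH),np.sin(TH)])
ax=lambda: float((np.array(arm.read_tool_pos())[:2]-O)@ux)
arm.line_to(W(-.146,y,ZP),velocity=.1); f0=fx()
for s in(-.125,-.11,-.1,-.09,-.08,-.07,-.06,-.05,-.04,-.034,-.031,-.029,-.027,-.025,-.023,-.021,-.019,-.017,-.015):
    arm.line_to(W(s,y,ZP),velocity=.06); f=fx()-f0
    print(s,round(ax(),4),round(f,1),end=' | ')
    if abs(f)>20: break
print(arm.read_time(),np.round(arm.read_ft_force(),1))
E
```

```text
-0.125 -0.1247 -0.2 | -0.11 -0.1096 0.1 | -0.1 -0.1016 -3.6 | -0.09 -0.0907 -3.5 | -0.08 -0.0794 -1.4 | -0.07 -0.0693 -2.3 | -0.06 -0.0595 -1.8 | -0.05 -0.0499 -2.4 | -0.04 -0.0395 -1.0 | -0.034 -0.0335 -1.0 | -0.031 -0.0322 -4.6 | -0.029 -0.032 -8.7 | -0.027 -0.0317 -11.4 | -0.025 -0.0315 -14.1 | -0.023 -0.0312 -17.6 | -0.021 -0.0309 -20.8 | 30.8167 [-20.8   1.6  14.9]
```

```bash
cat >> h.py <<'E'
def K(a,gap,z,r=.105,flip=0):
    d=np.array([np.sin(a),np.cos(a)]); p=np.array([.005,.107])+r*np.array([np.cos(a),-np.sin(a)])+d*gap
    return W(p[0],p[1],z),Q(np.pi/2-a+TH+flip*np.pi)
E
python3 - <<'E'
from h import *
y=.09-.0224*3
arm.line_to(W(-.04,y,ZP),velocity=.06)
arm.line_to(W(-.15,y,ZP),velocity=.15); arm.line_to(W(-.15,y,.22),velocity=.25); print(arm.read_time())
a=snapshot("top")[115:235,255:375]; b=snapshot("scene")[165:295,270:425]
cv2.imwrite("pics/t4.png",np.hstack([cv2.resize(a,(360,360),interpolation=cv2.INTER_CUBIC),cv2.resize(b,(430,360),interpolation=cv2.INTER_CUBIC)]))
for fl in(0,1,-1):
  for a in(.36,.9,1.57):
    p,q=K(a,.019,.155,flip=fl); j=arm.ik(p,q); print(fl,a,p.round(3),None if j is None else np.round(j,2))
E
```

```text
32.7833
0 0.36 [0.702 0.129 0.155] [ 0.13  0.96 -0.71  1.35  0.65  1.07 -1.05]
0 0.9 [0.677 0.078 0.155] [ 0.15  0.88 -0.56  1.46  0.52  0.95 -1.46]
0 1.57 [0.615 0.044 0.155] [ 0.11  0.76 -0.37  1.67  0.36  0.78 -2.  ]
1 0.36 [0.702 0.129 0.155] [ 0.28  1.13 -1.15  1.34  1.02  1.31  1.88]
1 0.9 [0.677 0.078 0.155] [ 0.38  1.09 -1.15  1.45  1.02  1.26  1.35]
1 1.57 [0.615 0.044 0.155] [ 0.48  1.03 -1.15  1.66  1.01  1.17  0.62]
-1 0.36 [0.702 0.129 0.155] [ 0.28  1.13 -1.15  1.34  1.02  1.31  1.88]
-1 0.9 [0.677 0.078 0.155] [ 0.38  1.09 -1.15  1.45  1.02  1.26  1.35]
-1 1.57 [0.615 0.044 0.155] [ 0.48  1.03 -1.15  1.66  1.01  1.17  0.62]
```

View pics/t4.png

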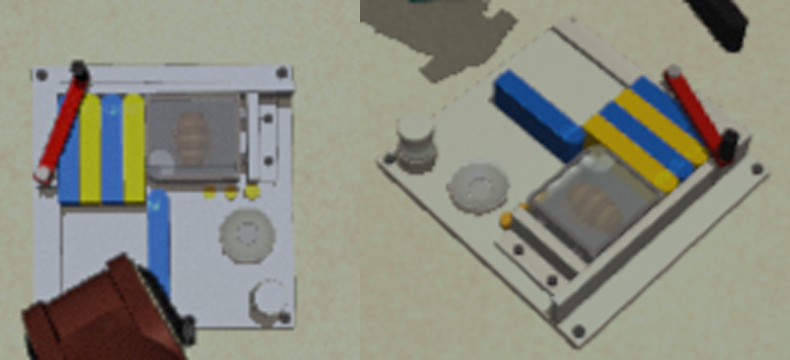

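```bash
python3 - <<'E'
from h import *
Z=.155
p,q=K(.36,.036,.24); arm.movep(p,q)
p,q=K(.36,.036,Z); arm.line_to(p,velocity=.15); f0=np.array(arm.read_ft_force()); print(arm.read_time())
for a in list(np.arange(.36,1.5,.1))+list(np.arange(1.5,1.70,.012)):
    p,q=K(a,.019,Z); arm.line_to(p,velocity=.07,ori=q)
    f=np.array(arm.read_ft_force())-f0; ft=-f[:2]@[-np.sin(a-TH),-np.cos(a-TH)]
    print(round(float(a),3),round(float(ft),1),end=' | ')
    if ft>(6 if a>1.4 else 12): break
print(arm.read_time(),f.round(1))
p,q=K(a-.02,.045,Z); arm.line_to(p,velocity=.1); arm.line_to(p+[0,0,.15],velocity=.25)
arm.movep(W(-.13,-.25,.32),Q(TH)); print(arm.read_time())
a=snapshot("top")[115:235,255:375]; b=snapshot("scene")[165:295,270:425]
cv2.imwrite("pics/t5.png",np.hstack([cv2.resize(a,(360,360),interpolation=cv2.INTER_CUBIC),cv2.resize(b,(430,360),interpolation=cv2.INTER_CUBIC)]))
E
```

```text
34.675
0.36 1.2 | 0.46 -1.2 | 0.56 0.1 | 0.66 0.4 | 0.76 0.3 | 0.86 -0.1 | 0.96 -0.5 | 1.06 0.4 | 1.16 0.5 | 1.26 0.5 | 1.36 -0.6 | 1.46 -0.1 | 1.5 -0.9 | 1.512 0.1 | 1.524 -1.1 | 1.536 0.6 | 1.548 0.3 | 1.56 -0.3 | 1.572 0.7 | 1.584 5.1 | 1.596 7.4 | 40.6167 [ 7.4  0.4 -5.1]
42.9833
```

View pics/t5.png

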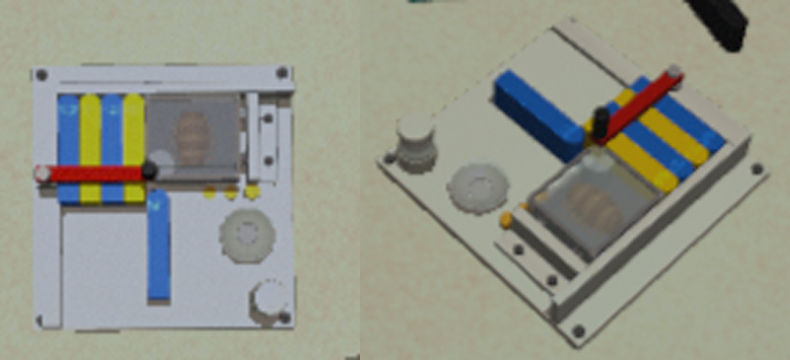

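The picture shows the keeper bar across the mouth, with its post at about (150,171). The four plates are home with tails level at row 203, and spare plate 5 is on the rack at (158,245). The force jump at about 1.58 rad confirms the bar reached its stop.

```bash
python3 -c "
from station import ticket
print(ticket.finish_job())"
```

```text
the job is handed in; nothing more can be done
None
```

I pushed plates 1–4 home against the back stop with the fourth snug on the springs, left plate 5 on the rack, swung the keeper bar to its stop, and handed the job in at about 43 s; no verdict came back.

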